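Empty the used-vial dump unit into the waste basket

TASK

Empty the used-vial dump unit: lift the steel basket off its hook stand and set it gently on the bench with its rim tucked under the lip of the unit's chute, centred on the chute and turned so that the legs of its handle do not bar the chute. Then pull the unit's sprung slide all the way out to its stop and hold it there until the three vials have run into the basket, and ease the slide fully home again without letting it snap back. Leave the basket standing there with the vials in it, and do not disturb the other things on the bench.

Things in the scene. Friction and masses are not known exactly. Their poses are not given: they have to be found in the camera images.
- dump_unit: Fixed white hopper unit, 60 (x) x 86 (y) x 178 mm high. Origin: centre of underside. Open-topped hopper (inside 52 x 78 mm) with the vials on a sprung slide that is its floor, 153 mm up. Slide pulls out along own +y. Below it a ramp, between cheeks 60 mm wide and 98 mm high, runs down along own -y to the chute lip. Foot flanges 6 mm high reach 60 mm either way in x.
- chute_mouth (a point): Middle of the chute lip, 100 mm along the unit's -y from its origin, 64 mm up; axes as the unit's. Lip underside 59 mm up, free below back to 45 mm from the unit's origin: the basket's 45 mm rim slides under, coming in from beyond the lip along the unit's +y. Centred 40 mm beyond the lip, its own x along the unit's y, it catches the vials, which shoot out along -y at up to 0.8 m/s.
- vial_slide (a joint): Travel of the sprung slide, m: 0 fully home, 0.078 out at its stop. Spring pull-back about 1.5 N home, 7 N at the stop; if let go it snaps home (it must not return faster than 0.5 m/s). The vials fall one after another as it comes out, the last one in the last quarter of the travel.
- slide_bar (a point): Centre of the slide's steel pull bar, 150.5 mm up, 94 mm along the unit's +y from its origin when home; axes as the unit's, moves with the slide. Bar 64 (x) x 10 (y) x 16 mm high on two arms 6 mm thick, leaving a loop 52 (x) x 46 mm (y) between bar and hopper wall, open above and below: fingers go down into it and hook the bar towards +y, or pinch the bar.
- hook_stand: Fixed stand with an upturned flat steel hook, on the left or the right of the bench. Origin on the bench below the hook's trough; own -x is the way the hook points. Grey foot 130 x 110 x 8 mm; post 14 x 24 mm, centred 87 mm along own +x, 232 mm high.
- hook_seat (a point): Middle of the floor of the hook's trough, 187 mm above the bench; axes as the stand's. Trough 32 mm long (x), 24 mm wide (y), with 4 mm thick upstands at both ends whose tips are 32 mm above this point.
- basket: Loose steel basket, 112 (x) x 108 (y) x 45 mm high, wall 4 mm, about 0.3 kg. Origin: centre of underside. Rigid handle over its middle in its yz plane: legs at y = +-56 mm, crossbar along y, 112 to 120 mm above the origin, and on it a black grip block 22 x 22 mm, 120 to 164 mm up. Hangs with the crossbar in the hook's trough, along the stand's y. Its +x and -x sides are open to the chute.
- vial0: Used glass vial with aluminium cap, 23 mm diameter, 46 mm long, 20 g, lying in the hopper along the unit's x. Origin: on its skin under the middle of its length (11.5 mm from its axis), x along its length.
- vial1: Used glass vial with aluminium cap, 23 mm diameter, 46 mm long, 20 g, lying in the hopper along the unit's x. Origin: on its skin under the middle of its length (11.5 mm from its axis), x along its length.
- vial2: Used glass vial with aluminium cap, 23 mm diameter, 46 mm long, 20 g, lying in the hopper along the unit's x. Origin: on its skin under the middle of its length (11.5 mm from its axis), x along its length.
- mixer: Fixed vortex mixer, white, 130 x 120 mm, 106 mm high, on the side of the bench where the hook stand is not. Origin: centre of its underside.
- reagent_bottle: Amber bottle, 64 mm diameter, 150 mm high. Leave alone. Origin: centre of underside.
- beaker: Glass beaker, 66 mm diameter, 85 mm high. Leave alone. Origin: centre of underside.
- carton: Cardboard carton 60 x 90 x 70 mm high. Leave alone. Origin: centre of underside.
- jar: Glass jar, 56 mm diameter, 60 mm high. Leave alone. Origin: centre of underside.
- screwdriver: Black-handled screwdriver lying flat, 160 mm long along its x. Leave alone. Origin: under it.
- dish: White ceramic dish, 64 mm diameter, 30 mm high. Leave alone. Origin: centre of underside.
There are look-alikes about, which are no part of the job. Leave any blue or orange look-alike of the basket alone.

How it is judged (in metres and radians):
On the way, in this order (a step that is already met when the one before it is completed fails the run):
1. the basket is off the hook (distance between basket and hook_stand above 0.15 m), for 0.1 s.
2. the basket stands upright on the bench with its rim under the chute lip (height (world z) of basket below 0.008 m and angle between basket's own z axis and vertical below 0.1 rad and horizontal distance between basket and chute_mouth below 0.058 m and linear speed of basket below 0.03 m/s), for 0.3 s.
3. the slide is out at its stop and held there (value of joint vial_slide above 0.073 m), for 0.5 s.
At the end, for the whole second after the job is handed in: The basket stands upright (within 0.1 rad) on the bench, at rest, its centre within 75 mm of the chute lip; all three vials lie inside it; the slide is home to within 4 mm (height (world z) of basket below 0.008 m and angle between basket's own z axis and vertical below 0.1 rad and horizontal distance between basket and chute_mouth below 0.075 m and value of joint vial_slide below 0.004 m and linear speed of basket below 0.03 m/s and x of vial0 in the frame of basket between -0.056 and 0.056 m and y of vial0 in the frame of basket between -0.054 and 0.054 m and z of vial0 in the frame of basket between -0.01 and 0.05 m and linear speed of each of vial0, vial1, vial2 below 0.05 m/s and x of vial1 in the frame of basket between -0.056 and 0.056 m and y of vial1 in the frame of basket between -0.054 and 0.054 m and z of vial1 in the frame of basket between -0.01 and 0.05 m and x of vial2 in the frame of basket between -0.056 and 0.056 m and y of vial2 in the frame of basket between -0.054 and 0.054 m and z of vial2 in the frame of basket between -0.01 and 0.05 m); the robot touches nothing.
It fails at once if the slide snaps back (faster than 0.5 m/s) (velocity of joint vial_slide below -0.5 m/s).
It fails at once if the basket is dropped or flung (faster than 1.2 m/s) (linear speed of basket above 1.2 m/s).
It fails at once if another thing on the bench is moved by more than 30 mm (distance of any of reagent_bottle, beaker, carton, jar, screwdriver, dish from where it was at the start of the episode above 0.03 m).
It also fails if it takes over 69 s, if anything falls off the work surface, if the arm or the gripper's body presses on something with over 40 N, if the wrist force passes 120 N, or if a joint passes its speed limit or range.

ROBOT

A 7-joint arm with a two-finger parallel gripper is mounted at the origin on the work surface. World frame = base frame: x ahead of the robot, y to its left, z up, the work surface at z = 0. Lengths are in m, angles in degrees, forces in N, time in s.
With the tool pointing down it reaches from about 0.425 to 1.025 m from the base axis. Payload 9.4 kg.
Tool frame: the origin (TCP) lies between the finger pads; the fingertips stand 11 mm ahead of it and the grasp point (between the pads) lies 8 mm behind it; z points along the fingers, y is the line along which they close (so a half turn about z gives the same grasp; the last joint's range is limited). The gripper opens to 93 mm and grips with 3 to 60 N. Pads are 15 mm wide; open, the fingers measure 128 mm over their backs; the gripper's body (75 mm by 188 mm) begins 65 mm behind the grasp point.
Start: joints at [-79.223, 34.337, -0.143, 91.639, 0.103, 54.024, -4.572], TCP at [0.19, 0.7, 0.23] pointing down, gripper open.
Joint ranges: [-147.43, 147.43], [-19.82, 112.94], [-74.19, 73.91], [6.32, 146.72], [-59.91, 239.91], [6.04, 106.73], [-150.56, 150.56]. Speed limits (degrees/s): [127.2, 127.2, 172.46, 172.46, 180, 180, 180].

INTERFACE

Orientations are given as a 3x3 rotation matrix whose columns are the frame's x, y, z axes.
In Python, from workcell import manip gives the robot as it stands. The module is installed in compiled form; this text tells all that it offers. Calls block until the motion is done:
- manip.move_ptp(position, orientation): joint-space move of the TCP to a pose.
- manip.movel(position, attitude=None, v=0.15): straight line of the TCP; attitude=None keeps the orientation; v is the mean speed in m/s.
- manip.goto_joints(angles): joint-space move.
- manip.release() and manip.grasp(grip_force=None): open the fingers fully, or close them until they stop; grip_force is the grip in N (None keeps the last).
- manip.wait(seconds).
- manip.solve_ik(position, orientation): joint angles nearest the present ones, or None.
- manip.capture(name): name is "scene" or "top" or "wrist"; returns a dict with "color" (480x640x3 uint8, red, green, blue), "mtx" (3x3 intrinsics, pixels), "rvec" (rotation vector, rad) and "tvec" (3), from world to camera coordinates, as OpenCV has them; the wrist camera has in their place "T_tool_cam" (4x4, takes a point from camera to tool coordinates, whose origin is the TCP and whose axes are the flange's). Camera axes: x right, y down, z forward; pixel columns grow to the right and rows downward; lengths in m; the calibration is good to about 2 mm. A picture is of the moment at which its call begins: read the wrist's pose just before it. There is no depth.
A pose or a line that the arm cannot do raises manip.PlanningError and nothing moves.
- manip.job_done(): hands the job in; it is judged then, once.
Trained networks look in a picture, given as the dict that the camera call returned (one of the last four; its "shot" number tells which), for a name from the list of things; names that differ only in an ending like _2 or _b are one class to them, and where a whole thing is asked for, a point or a joint stands for the part that bears it (a point fixed in the world has none). Each returns a list of dicts, best first, with "confidence" (0 to 1); they miss things now and then, are a little off and sometimes report something else, mostly with a low value. They report only what shows in the picture. A call takes as long as a camera call. They do not tell look-alikes from the thing itself.
- manip.look_for(picture, target): "bbox" ([left, top, right, bottom] in pixels, round what is visible of it).
- manip.trace(picture, target): "region" (480x640 bool, what is visible of it) and "bbox" ([left, top, right, bottom] in pixels, round what is visible of it).
- manip.tip_of(picture, target): "point" ([row, column] in pixels: a listed point, or the origin of a listed thing).
Readings, each from a call of its own:
- manip.current_time(): time.
- manip.current_qpos(): joint angles.
- manip.current_joint_vel(): joint speeds.
- manip.current_joint_torque(): joint torques, N m.
- manip.current_eef_pos(): TCP position.
- manip.current_orientation(): TCP orientation.
- manip.current_contact_force(): force on the tool from outside, world axes, zero at the start.
- manip.current_moment(): the same for the moment, N m.
- manip.current_gripper_width(): opening from 0.0 (shut) to 1.0 (fully open).
- manip.current_gripper_force(): force on a finger pad.
Only numpy, scipy, OpenCV 4.12 (cv2) and the standard library are available. Lean on these libraries where they do the work, as an engineer would, in place of code of your own. Each camera call takes 0.05 s, during which the arm holds its last target. There are 200 camera calls.

## Working session

There is one attempt and no reset: what is moved stays moved. The work goes in short steps, each a Python script; the robot and the scene stay as the last script left them, time stands still between calls to the robot, and variables do not carry over. Pictures are saved under pics/ and viewed, at most 10 in all, crops included, and the job is handed in when it is done.

```bash
mkdir -p pics; cat > h.py <<'E'
import numpy as np, cv2
from workcell import manip
def save(p,n): cv2.imwrite('pics/'+n+'.png',p['color'][:,:,::-1])
def ray(p,rc):
    K=p['mtx']; R=cv2.Rodrigues(np.array(p['rvec'],float))[0]; t=np.array(p['tvec'],float).ravel()
    d=np.linalg.inv(K)@np.array([rc[1],rc[0],1.]); return -R.T@t, R.T@d
def onz(p,rc,z):
    o,d=ray(p,rc); return o+d*(z-o[2])/d[2]
def proj(p,X):
    return cv2.projectPoints(np.array(X,float).reshape(-1,3),np.array(p['rvec'],float),np.array(p['tvec'],float),np.array(p['mtx'],float),None)[0].reshape(-1,2)
E
python3 - <<'E'
from h import *
for c in ['scene','top']:
    p=manip.capture(c); save(p,c+'1')
    for n,z in [('chute_mouth',.064),('slide_bar',.1505),('dump_unit',0),('hook_seat',.187),('hook_stand',0),('basket',.067),('mixer',0)]:
        for r in manip.tip_of(p,n)[:3]:
            print(c,n,round(r['confidence'],2),np.round(r['point']),np.round(onz(p,r['point'],z),3))
print(manip.current_time())
E
```

```text
scene chute_mouth 0.56 [262. 330.] [ 0.619 -0.089  0.064]
scene slide_bar 0.45 [201. 380.] [0.596 0.098 0.151]
scene dump_unit 0.58 [257. 355.] [0.611 0.006 0.   ]
scene dump_unit 0.57 [250. 417.] [0.701 0.159 0.   ]
scene hook_seat 0.97 [261. 220.] [ 0.531 -0.347  0.187]
scene hook_stand 0.73 [307. 229.] [ 0.535 -0.357  0.   ]
scene basket 0.91 [288. 226.] [ 0.525 -0.348  0.067]
scene basket 0.89 [352. 176.] [ 0.605 -0.53   0.067]
scene basket 0.84 [309. 126.] [ 0.425 -0.573  0.067]
scene mixer 0.97 [186. 439.] [0.56  0.392 0.   ]
top chute_mouth 0.69 [231. 316.] [ 0.621 -0.099  0.064]
top slide_bar 0.19 [226. 313.] [ 0.624 -0.09   0.151]
top dump_unit 0.63 [239. 278.] [ 0.606 -0.001  0.   ]
top hook_seat 0.82 [262. 426.] [ 0.537 -0.349  0.187]
top hook_stand 0.48 [185. 341.] [ 0.749 -0.165  0.   ]
top basket 0.74 [261. 418.] [ 0.545 -0.353  0.067]
top basket 0.67 [326. 500.] [ 0.384 -0.551  0.067]
top basket 0.61 [254. 480.] [ 0.563 -0.505  0.067]
top mixer 0.73 [259. 125.] [0.555 0.397 0.   ]
top mixer 0.64 [262. 426.] [ 0.544 -0.385  0.   ]
0.8
```

View pics/scene1.png

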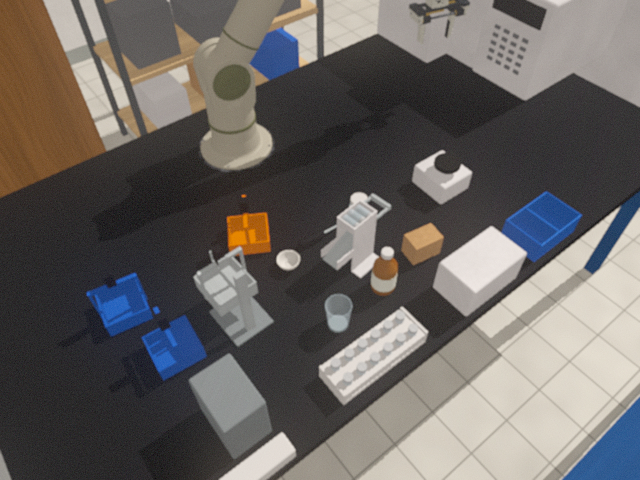

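View pics/top1.png

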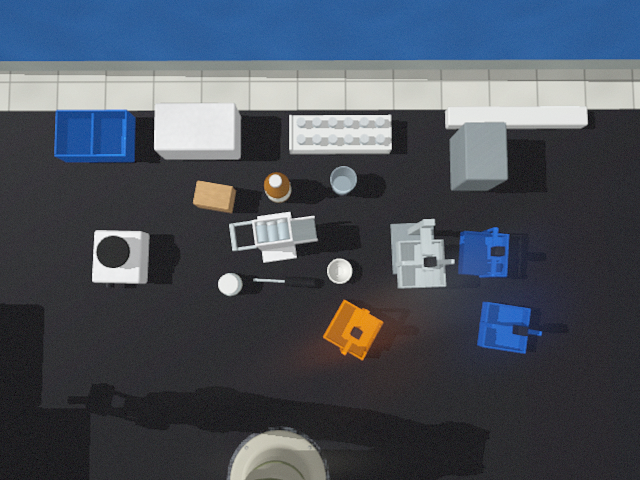

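The real basket is the grey one hanging at about (422,262) in the top view. The unit is near (275,235), with its chute lip on the right at (316,230) and its bar on the left at (235,236). The blue and orange baskets are look-alikes. Next I'll take closer wrist views.

```bash
cat >> h.py <<'E'
def wcap():
    P=np.array(manip.current_eef_pos()); R=np.array(manip.current_orientation())
    p=manip.capture('wrist'); T=np.eye(4); T[:3,:3]=R; T[:3,3]=P
    W=np.linalg.inv(T@np.array(p['T_tool_cam'])); p=p  # keep same dict
    p['rvec']=cv2.Rodrigues(W[:3,:3])[0].ravel(); p['tvec']=W[:3,3]
    return p
def down(yaw): # tool y axis at given world heading (deg), z down
    a=np.radians(yaw); y=np.array([np.cos(a),np.sin(a),0]); z=np.array([0,0,-1.]); return np.column_stack([np.cross(y,z),y,z])
E
python3 - <<'E'
from h import *
print(np.round(manip.current_orientation(),2)); 
p=manip.capture('wrist');print(np.round(p['T_tool_cam'],3))
t=manip.capture('top')
for n,z in [('dish',0),('beaker',0),('jar',0),('screwdriver',0)]:
    for r in manip.tip_of(t,n)[:1]: print(n,round(r['confidence'],2),np.round(onz(t,r['point'],z),3))
for yaw in (90,-90,0,180):
    for pos in ([.62,0,.5],[.535,-.35,.5],[.63,-.14,.2],[.535,-.35,.22]):
        q=manip.solve_ik(pos,down(yaw)); print(yaw,pos,None if q is None else np.round(q))
E
```

```text
[[-0.97  0.26  0.  ]
 [ 0.26  0.97  0.  ]
 [-0.    0.   -1.  ]]
[[ 0.    -0.96  -0.281  0.08 ]
 [ 1.    -0.     0.001  0.   ]
 [-0.001 -0.281  0.96  -0.155]
 [ 0.     0.     0.     1.   ]]
dish 0.65 [ 0.522 -0.162  0.   ]
beaker 0.84 [ 0.748 -0.168  0.   ]
jar 0.94 [0.483 0.117 0.   ]
screwdriver 0.78 [ 0.496 -0.016  0.   ]
90 [0.62, 0, 0.5] [-26.  17.  30.  85.  -9.  80.  94.]
90 [0.535, -0.35, 0.5] [ -9.  26.  62.  83. -23.  84. 143.]
90 [0.63, -0.14, 0.2] [  3.  31.   7. 105.  -5.  45. 102.]
90 [0.535, -0.35, 0.22] [ 10.  31.  28. 105. -19.  48. 137.]
-90 [0.62, 0, 0.5] [-45.  25.  65.  86. -23.  83. -70.]
-90 [0.535, -0.35, 0.5] [-10.  27.  64.  83. -24.  85. -36.]
-90 [0.63, -0.14, 0.2] [-21.  38.  46. 106. -35.  51. -48.]
-90 [0.535, -0.35, 0.22] [ -2.  37.  50. 106. -35.  53. -27.]
0 [0.62, 0, 0.5] [-31.  18.  37.  85. -11.  80.   7.]
0 [0.535, -0.35, 0.5] [ -7.  25.  57.  83. -20.  83.  50.]
0 [0.63, -0.14, 0.2] [-10.  33.  28. 105. -20.  47.  28.]
0 [0.535, -0.35, 0.22] [  3.  34.  40. 106. -28.  51.  56.]
180 [0.62, 0, 0.5] [ 37.  29. -71.  81.  27.  89. 148.]
180 [0.535, -0.35, 0.5] [ -10.   27.   64.   83.  -24.   85. -126.]
180 [0.63, -0.14, 0.2] [ -28.   46.   64.  106.  -48.   60. -124.]
180 [0.535, -0.35, 0.22] [  -8.   44.   64.  106.  -46.   60. -106.]
```

```bash
python3 - <<'E'
from h import *
manip.move_ptp([.61,.05,.42],down(0))
p=wcap(); save(p,'wu'); print(p['mtx'][0,0],manip.current_time())
for n,z in [('chute_mouth',.064),('slide_bar',.1505),('dump_unit',0),('dish',0),('beaker',0)]:
    for r in manip.tip_of(p,n)[:2]: print(n,round(r['confidence'],2),np.round(r['point']),np.round(onz(p,r['point'],z),4))
manip.move_ptp([.58,-.35,.45],down(-90))
p=wcap(); save(p,'wh'); print(manip.current_time())
for n,z in [('hook_seat',.187),('hook_stand',0),('basket',.075)]:
    for r in manip.tip_of(p,n)[:2]: print(n,round(r['confidence'],2),np.round(r['point']),np.round(onz(p,r['point'],z),4))
E
python3 -c "
import cv2
a=cv2.hconcat([cv2.imread('pics/wu.png'),cv2.imread('pics/wh.png')]);cv2.imwrite('pics/w2.png',cv2.resize(a,(800,300),interpolation=cv2.INTER_AREA))"
```

```text
416.55331188117367 3.9583
chute_mouth 0.9 [291. 330.] [ 0.6222 -0.0937  0.064 ]
slide_bar 0.67 [152. 308.] [0.5971 0.0946 0.1505]
dump_unit 0.93 [207. 321.] [0.6104 0.0055 0.    ]
dish 0.71 [313. 262.] [ 0.521  -0.1576  0.    ]
beaker 0.9 [321. 412.] [ 0.7502 -0.1709  0.    ]
5.75
hook_seat 0.69 [236. 318.] [ 0.5373 -0.3465  0.187 ]
hook_seat 0.22 [142. 118.] [ 0.6318 -0.1502  0.187 ]
basket 0.98 [302. 220.] [ 0.4091 -0.2105  0.075 ]
basket 0.91 [215. 323.] [ 0.5334 -0.3522  0.075 ]
```

View pics/wu.png

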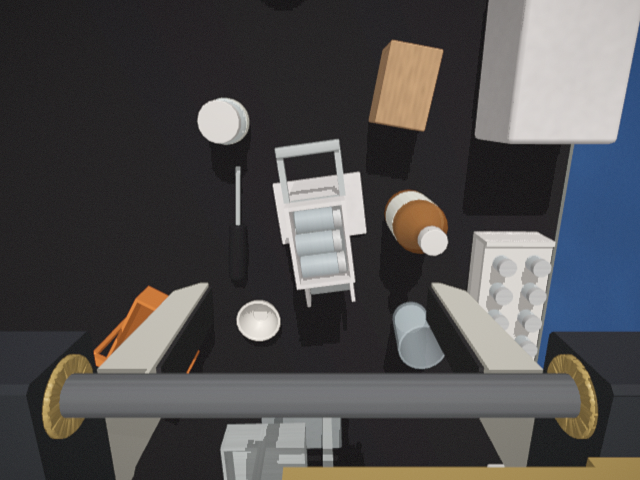

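View pics/wh.png

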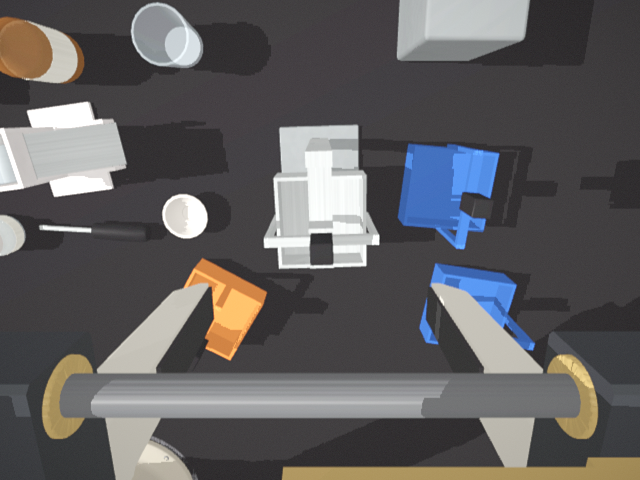

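```bash
python3 -c "
import cv2,numpy as np
a=cv2.imread('pics/wh.png')[120:280,255:390];b=cv2.imread('pics/wu.png')[130:310,260:375]
a=cv2.convertScaleAbs(cv2.resize(a,(405,480),interpolation=2),beta=15);b=cv2.resize(b,(345,540),interpolation=2)
c=np.zeros((540,760,3),np.uint8);c[:480,:405]=a;c[:,410:755]=b;cv2.imwrite('pics/z.png',c)"
```

```text
(no output)
```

View pics/z.png

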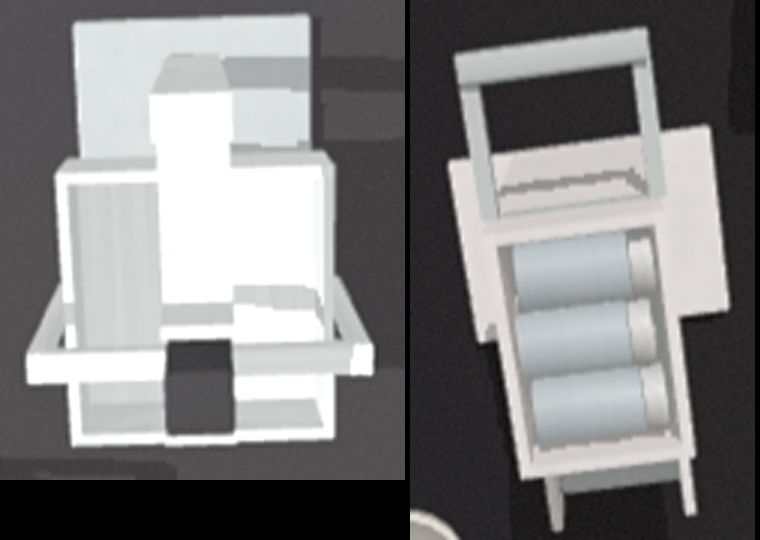

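```bash
cat > m.py <<'E'
import json
E
python3 - <<'E'
from h import *
# rebuild cameras at the commanded poses
T0=np.array(manip.capture('wrist')['T_tool_cam']); K=manip.capture('wrist')['mtx']
def cam(P,R):
    T=np.eye(4);T[:3,:3]=R;T[:3,3]=P; W=np.linalg.inv(T@T0)
    return dict(mtx=K,rvec=cv2.Rodrigues(W[:3,:3])[0],tvec=W[:3,3])
u=cam([.61,.05,.42],down(0)); h=cam([.58,-.35,.45],down(-90))
print('pose now',np.round(manip.current_eef_pos(),4))
A=lambda x,y:(130+y/3,260+(x-410)/3); B=lambda x,y:(120+y/3,255+x/3)
def seg(p,a,b,z,s):
    a=onz(p,a,z);b=onz(p,b,z);d=b-a;print(s,np.round((a+b)/2,4),'len',round(np.hypot(*d[:2]),4),'hdg',round(np.degrees(np.arctan2(d[1],d[0])),2))
seg(u,A(455,57),A(648,30),.152,'bar edge')
seg(u,A(522,478),A(693,457),.178,'hopper -y edge')
seg(u,A(500,235),A(522,478),.178,'hopper -x edge')
seg(u,A(450,163),A(710,127),.006,'foot +y')
seg(h,B(70,445),B(335,438),.12,'rim -x')
seg(h,B(57,172),B(70,445),.12,'rim L')
seg(h,B(166,434),B(234,434),.239,'block -x')
seg(h,B(166,340),B(234,340),.195,'block +x low')
seg(h,B(28,383),B(373,373),.187,'xbar low')
E
```

```text
pose now [ 0.5804 -0.3494  0.45  ]
bar edge [0.5969 0.0991 0.152 ] len 0.0646 hdg 7.79
hopper -y edge [ 0.6158 -0.0415  0.178 ] len 0.0591 hdg 7.58
hopper -x edge [ 0.5835 -0.0027  0.178 ] len 0.0855 hdg -86.06
foot +y [0.6051 0.0441 0.006 ] len 0.1197 hdg 7.9
rim -x [ 0.4762 -0.3529  0.12  ] len 0.1096 hdg -88.37
rim L [ 0.5311 -0.2972  0.12  ] len 0.1129 hdg -179.03
block -x [ 0.5231 -0.3514  0.239 ] len 0.0212 hdg -89.98
block +x low [ 0.541  -0.3515  0.195 ] len 0.0232 hdg -89.98
xbar low [ 0.5249 -0.3517  0.187 ] len 0.1211 hdg -88.24
```

The close view gives the unit at about (0.610, 0.002) with yaw 7.7°. The hanging basket's block is at about (0.532, -0.352) with yaw 1.6°. Now I'll grasp and lift.

```bash
python3 - <<'E'
from h import *
R=down(-88.4)
manip.move_ptp([.533,-.352,.32],R)
p=wcap(); save(p,'c1')
manip.movel([.533,-.352,.218],v=.1)
manip.grasp(40); print(manip.current_gripper_width(),manip.current_gripper_force(),manip.current_contact_force(),manip.current_eef_pos())
manip.movel([.533,-.352,.41],v=.12)
print(manip.current_gripper_width(),np.round(manip.current_contact_force(),2),np.round(manip.current_eef_pos(),4),manip.current_time())
p=manip.capture('scene'); save(p,'s2')
for r in manip.tip_of(p,'basket')[:3]: print(r['confidence'],np.round(onz(p,r['point'],.267),3))
E
```

```text
0.23148137908719174 39.97600615024567 [-0.0642172   1.21130038  0.57867525] [ 0.5330184  -0.35180166  0.21800394]
0.003943945031427329 [-0.04 -0.59 -0.31] [ 0.5329 -0.3518  0.4093] 10.675
0.94 [ 0.655 -0.385  0.267]
0.9 [ 0.72  -0.538  0.267]
0.65 [ 0.583 -0.579  0.267]
```

View pics/s2.png

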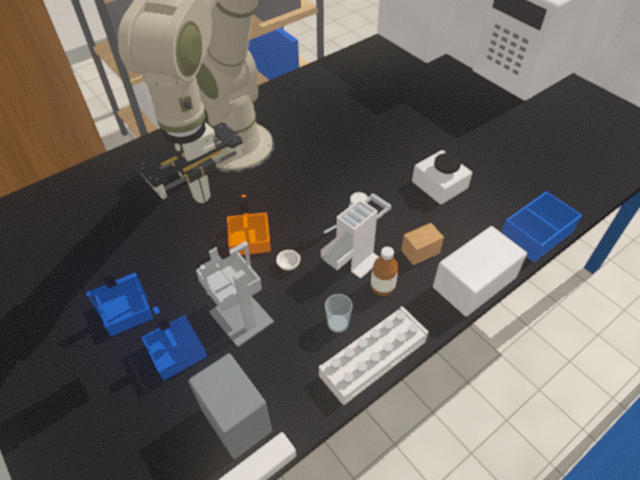

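The fingers closed on the block but came off while lifting. The basket still hangs on the hook at (228,275). I'll look closely.

```bash
python3 - <<'E'
from h import *
manip.release()
manip.movel([.533,-.352,.36],v=.15)
p=wcap(); save(p,'c2'); print(np.round(manip.current_eef_pos(),4))
for n,z in [('hook_seat',.187),('basket',.075)]:
    for r in manip.tip_of(p,n)[:2]: print(n,round(r['confidence'],2),np.round(r['point']),np.round(onz(p,r['point'],z),4))
b=(.532,-.352)
print(np.round(proj(p,[[b[0]+sx*.011,b[1]+sy*.011,z] for z in (.239,.195) for sx in (-1,1) for sy in (-1,1)])))
E
python3 -c "
import cv2,numpy as np
a=cv2.imread('pics/c1.png');b=cv2.imread('pics/c2.png')
c=np.hstack([a[150:400,230:410],b[150:400,230:410]]);cv2.imwrite('pics/z2.png',cv2.convertScaleAbs(cv2.resize(c,(792,550),interpolation=2),beta=15))"
```

```text
[ 0.5332 -0.3525  0.3609]
hook_seat 0.83 [210. 319.] [ 0.5367 -0.3508  0.187 ]
hook_seat 0.21 [177. 312.] [ 0.5633 -0.3448  0.187 ]
basket 0.95 [299. 477.] [ 0.4121 -0.5364  0.075 ]
basket 0.92 [176. 314.] [ 0.5481 -0.3448  0.075 ]
[[335. 249.]
 [304. 248.]
 [337. 218.]
 [304. 217.]
 [333. 232.]
 [306. 231.]
 [334. 205.]
 [306. 204.]]
```

View pics/z2.png

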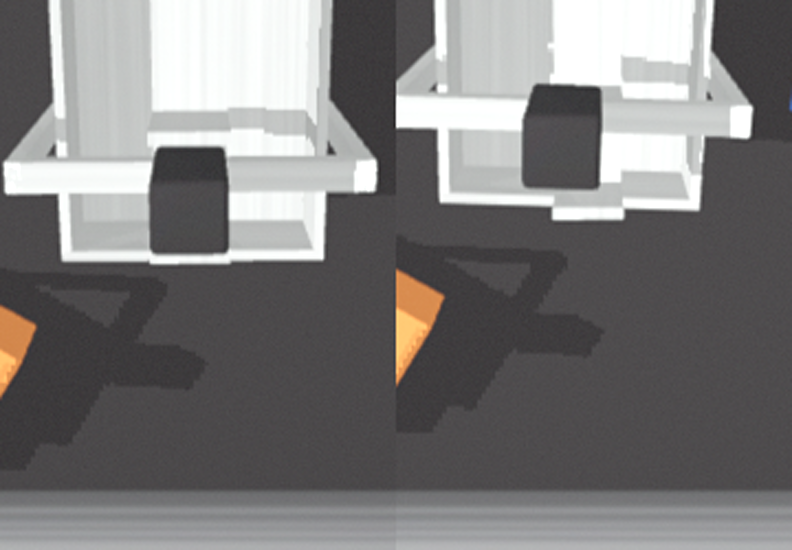

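```bash
python3 - <<'E'
from h import *
p1=manip.capture('wrist');T0=np.array(p1['T_tool_cam']);K=p1['mtx']
def cam(P,R):
    T=np.eye(4);T[:3,:3]=R;T[:3,3]=P; W=np.linalg.inv(T@T0)
    return dict(mtx=K,rvec=cv2.Rodrigues(W[:3,:3])[0],tvec=W[:3,3])
C=lambda x,y:(150+y/2.2,230+x/2.2)
c1=cam([.533,-.352,.32],down(-88.4)); c2=cam([.5332,-.3525,.3609],down(-88.4))
for n,c,pts in [('c1',c1,[((150,252),.239),((228,252),.239),((150,170),.239),((228,170),.239),((62,262),.12),((324,259),.12),((5,193),.187),((375,190),.187)]),
 ('c2',c2,[((523-396,187),.239),((601-396,187),.239),((529-396,110),.239),((602-396,110),.239),((440-396,203),.12),((699-396,208),.12),((750-396,137),.187),((602-396,125),.187),((553-396,220),.219),((624-396,220),.219)])]:
    for q,z in pts: print(n,q,z,np.round(onz(c,C(*q),z),4))
E
```

```text
c1 (150, 252) 0.239 [ 0.5234 -0.3388  0.239 ]
c1 (228, 252) 0.239 [ 0.524  -0.3602  0.239 ]
c1 (150, 170) 0.239 [ 0.5466 -0.3385  0.239 ]
c1 (228, 170) 0.239 [ 0.5472 -0.3593  0.239 ]
c1 (62, 262) 0.12 [ 0.4743 -0.2972  0.12  ]
c1 (324, 259) 0.12 [ 0.4786 -0.4053  0.12  ]
c1 (5, 193) 0.187 [ 0.5235 -0.2887  0.187 ]
c1 (375, 190) 0.187 [ 0.528  -0.4098  0.187 ]
c2 (127, 187) 0.239 [ 0.5301 -0.33    0.239 ]
c2 (205, 187) 0.239 [ 0.5308 -0.3545  0.239 ]
c2 (133, 110) 0.239 [ 0.5548 -0.3316  0.239 ]
c2 (206, 110) 0.239 [ 0.5554 -0.354   0.239 ]
c2 (44, 203) 0.12 [ 0.487  -0.2839  0.12  ]
c2 (303, 208) 0.12 [ 0.488  -0.4011  0.12  ]
c2 (354, 137) 0.187 [ 0.5365 -0.4095  0.187 ]
c2 (206, 125) 0.187 [ 0.5395 -0.355   0.187 ]
c2 (157, 220) 0.219 [ 0.5129 -0.3388  0.219 ]
c2 (228, 220) 0.219 [ 0.5136 -0.363   0.219 ]
```

c2 shows the basket about 32 mm higher than before, with its crossbar on the rear upstand at about x = 0.551. I lifted straight up, so the basket's wall jammed under the hook arm and the block slipped out of the fingers. The right exit is a small lift, then out along -x.

```bash
python3 - <<'E'
from h import *
R=down(-88.8)
manip.movel([.551,-.344,.36],R,v=.15)
manip.movel([.551,-.344,.250],v=.1)
manip.grasp(45); print(manip.current_gripper_width(),np.round(manip.current_contact_force(),2),np.round(manip.current_eef_pos(),4))
manip.movel([.551,-.344,.258],v=.05); print(np.round(manip.current_contact_force(),2))
manip.movel([.53,-.344,.258],v=.06)
print(manip.current_gripper_width(),np.round(manip.current_contact_force(),2),np.round(manip.current_eef_pos(),4))
p=manip.capture('scene'); save(p,'s3');t=manip.capture('top'); save(t,'t3');print(manip.current_time())
c=np.zeros((400,800,3),np.uint8); c[:,:400]=cv2.resize(p['color'][190:350,150:310],(400,400));c[:,400:]=cv2.resize(t['color'][190:310,360:480],(400,400))
cv2.imwrite('pics/z3.png',c[:,:,::-1])
E
```

```text
0.23723842680213478 [ 0.06  0.37 -0.16] [ 0.551  -0.3439  0.25  ]
[ 0.46 -0.43 -2.99]
0.2332130886260983 [-0.41 -0.22 -3.16] [ 0.5298 -0.344   0.2582]
16.475
```

View pics/z3.png

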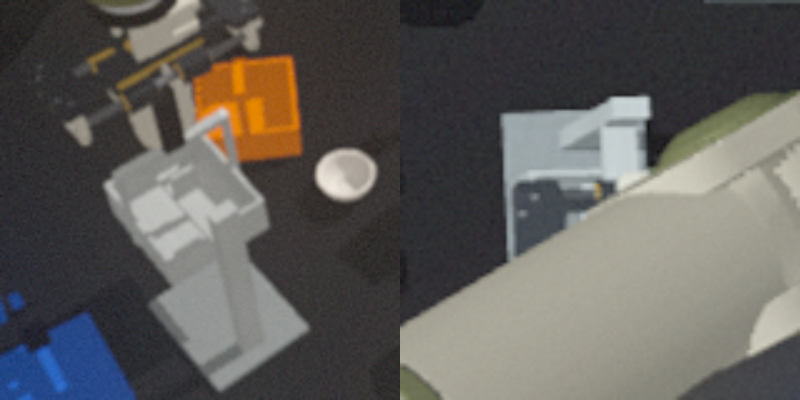

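The basket's weight (3 N) is now on the gripper, and the handle is held between the fingers. Next I take it out along -x, up and across.

```bash
python3 - <<'E'
from h import *
f=lambda s:print(s,round(manip.current_gripper_width(),3),np.round(manip.current_contact_force(),2),np.round(manip.current_eef_pos(),4),round(manip.current_time(),2))
for x in (.50,.46,.425):
    manip.movel([x,-.344,.258],v=.1); f(x)
    if np.linalg.norm(manip.current_contact_force())>8: print('force!'); break
else:
    manip.movel([.425,-.344,.40],v=.2); f('up')
    p=wcap(); save(p,'c4')
    # destination above, beyond the lip
    U=np.array([.610,.002]); a=np.radians(7.7); uy=np.array([-np.sin(a),np.cos(a)])
    d=U-uy*.190
    manip.movel([d[0],d[1],.36],down(7.7),v=.18); f('over')
    s=manip.capture('scene'); save(s,'s5')
    p=wcap(); save(p,'c5')
    for n,z in [('chute_mouth',.064),('slide_bar',.1505)]:
        for r in manip.tip_of(p,n)[:1]: print(n,round(r['confidence'],2),np.round(r['point']),np.round(onz(p,r['point'],z),4))
    for r in manip.tip_of(s,'basket')[:3]: print('bk',r['confidence'],np.round(r['point']))
    print(np.round(proj(s,[[d[0],d[1],.36-.143]])), np.round(d,4))
    c=np.hstack([s['color'][150:390,230:470],p['color'][:,80:560]] if 0 else [cv2.resize(s['color'][130:370,210:450],(390,390)),cv2.resize(p['color'],(400,300))[:300] if 0 else cv2.resize(p['color'][:,80:560],(390,390))])
    cv2.imwrite('pics/z5.png',c[:,:,::-1])
E
```

```text
0.5 0.235 [-0.5  -0.01 -2.71] [ 0.5002 -0.344   0.2583] 16.93
0.46 0.233 [-0.73 -0.15 -2.77] [ 0.4605 -0.344   0.2582] 17.48
0.425 0.235 [ 0.49  0.32 -2.55] [ 0.4252 -0.344   0.2582] 17.98
up 0.235 [-0.07  0.28 -2.37] [ 0.425  -0.3433  0.399 ] 18.83
over 0.234 [-0.72 -0.09 -2.61] [ 0.6351 -0.1868  0.3601] 20.72
chute_mouth 0.76 [103. 318.] [ 0.6203 -0.0969  0.064 ]
bk 0.93 [307. 126.]
bk 0.74 [238. 247.]
bk 0.74 [214. 363.]
[[302. 247.]] [ 0.6355 -0.1863]
```

View pics/z5.png

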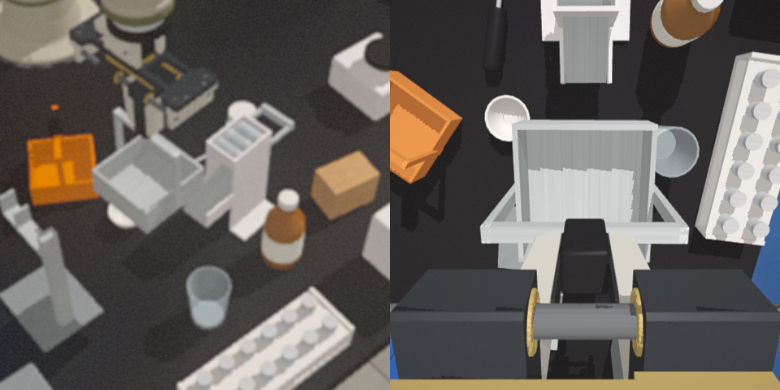

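The basket is held square to the tool and in line with the chute. I'll touch down to find the height, raise 5 mm, slide under the lip and set it down.

```bash
cat >> h.py <<'E'
U=np.array([.609,.002]); _a=np.radians(7.7); uy=np.array([-np.sin(_a),np.cos(_a)]); ux=np.array([np.cos(_a),np.sin(_a)])
def at(dy,z,dx=0): q=U+uy*dy+ux*dx; return [q[0],q[1],z]
def f(s): print(s,round(manip.current_gripper_width(),3),np.round(manip.current_contact_force(),2),np.round(manip.current_eef_pos(),4),round(manip.current_time(),2))
def touch(dy,z,zmin,th):
    f0=manip.current_contact_force()[2]
    while z>zmin:
        z-=.0015; manip.movel(at(dy,z),v=.03)
        if manip.current_contact_force()[2]-f0>th: break
    return z
E
python3 - <<'E'
from h import *
manip.movel(at(-.190,.36),v=.1)
manip.movel(at(-.190,.155),v=.15); f('low')
z=touch(-.190,.155,.134,1.2); f('touch %.4f'%z)
manip.movel(at(-.190,z+.006),v=.05)
manip.movel(at(-.141,z+.006),v=.06); f('in')
z2=touch(-.141,z+.006,z-.002,1.5); f('down %.4f'%z2)
p=wcap(); save(p,'c6'); s=manip.capture('scene'); save(s,'s6')
for r in manip.tip_of(s,'basket')[:3]: print('bk',r['confidence'],np.round(onz(s,r['point'],0),3))
c=np.hstack([cv2.resize(s['color'][130:370,210:450],(390,390)),cv2.resize(p['color'][:,80:560],(390,390))])
cv2.imwrite('pics/z6.png',c[:,:,::-1])
E
```

```text
low 0.233 [-0.83 -0.24 -1.25] [ 0.6349 -0.1865  0.1559] 22.73
touch 0.1430 0.232 [-0.81  0.27  0.56] [ 0.6346 -0.1865  0.1433] 24.73
in 0.234 [-0.69 -0.8  -2.39] [ 0.6279 -0.1382  0.1491] 25.97
down 0.1430 0.236 [-0.55 -0.67  0.8 ] [ 0.628  -0.1379  0.1432] 26.97
bk 0.95 [ 0.373 -0.572  0.   ]
bk 0.84 [ 0.372 -0.192  0.   ]
bk 0.57 [ 0.625 -0.142  0.   ]
```

View pics/z6.png

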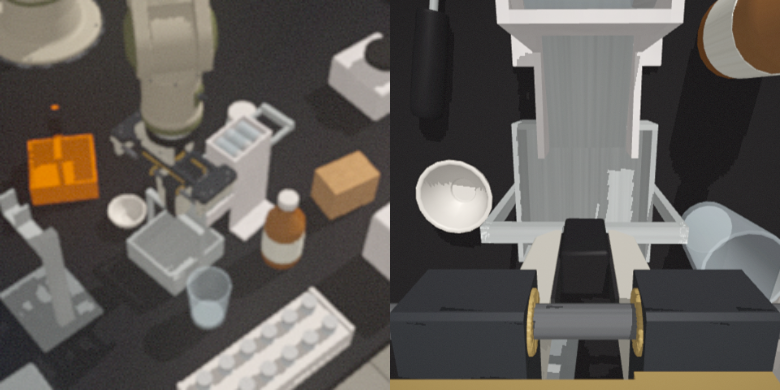

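The basket stands tucked under the lip and centred, and the bench contact height matches the estimate. I'll release, close the fingers, and hook the bar from inside the loop. Hooking avoids having to open the fingers next to the hopper.

```bash
python3 - <<'E'
from h import *
manip.release(); manip.movel(at(-.141,.26),v=.2)
t=manip.capture('scene')
manip.grasp(10)
manip.movel(at(.066,.26),v=.2)
p=wcap(); save(p,'c7'); f('over')
for n,z in [('slide_bar',.1505)]:
    for r in manip.tip_of(p,n)[:1]:
        q=onz(p,r['point'],z); print(n,round(r['confidence'],2),np.round(r['point']),np.round(q,4),'unit dy,dx',(q[:2]-U)@uy,(q[:2]-U)@ux)
for r in manip.tip_of(t,'basket')[:4]: print('bk',r['confidence'],np.round(onz(t,r['point'],0),3))
c=np.hstack([cv2.resize(t['color'][130:370,210:450],(390,390)),cv2.resize(p['color'][:,80:560],(390,390))])
cv2.imwrite('pics/z7.png',c[:,:,::-1])
E
```

```text
over 0.005 [ 0.22 -0.27 -0.69] [0.6003 0.0658 0.2601] 31.79
slide_bar 0.83 [190. 320.] [0.5949 0.0986 0.1505] unit dy,dx 0.09758820112762238 -0.0010240619587240768
bk 0.93 [ 0.631 -0.142  0.   ]
bk 0.85 [ 0.374 -0.57   0.   ]
bk 0.79 [ 0.375 -0.195  0.   ]
bk 0.62 [ 0.565 -0.52   0.   ]
```

View pics/z7.png

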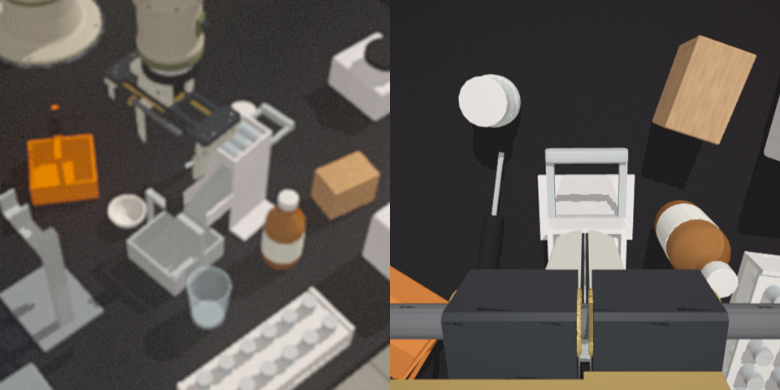

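The basket stands in place with its handle legs at the sides. The closed fingers are in line with the loop, so I'll go down and pull.

```bash
python3 - <<'E'
from h import *
manip.movel(at(.067,.19),v=.2); manip.movel(at(.067,.136),v=.08); f('in loop')
F=lambda: float(-(np.array(manip.current_contact_force())[:2]@uy))
f0=F(); d=.067
manip.movel(at(.10,.136),v=.06); print(F()-f0)
manip.movel(at(.140,.136),v=.05); print('140',F()-f0)
d=.140
while d<.185:
    d+=.003; manip.movel(at(d,.136),v=.04); g=F()-f0; print(round(d,3),round(g,1),end=' ')
    if g>13: break
f('out'); manip.wait(1.0); print('hold',F()-f0)
p=wcap(); save(p,'c8')
for r in manip.tip_of(p,'slide_bar')[:1]:
    q=onz(p,r['point'],.1505); print(r['confidence'],'bar dy',(q[:2]-U)@uy)
s=manip.capture('scene'); save(s,'s8')
print([ (round(r['confidence'],2),np.round(r['point'])) for r in manip.tip_of(s,'vial0')], manip.current_time())
c=np.hstack([cv2.resize(s['color'][150:330,240:420],(390,390),interpolation=2),cv2.resize(p['color'][:,80:560],(390,390))])
cv2.imwrite('pics/z8.png',c[:,:,::-1])
E
```

```text
in loop 0.006 [-0.6  -0.39 -0.24] [0.6002 0.0682 0.1361] 33.22
2.018083642756823
140 4.680021181033918
0.143 4.4 0.146 6.1 0.149 6.2 0.152 6.1 0.155 6.7 0.158 5.7 0.161 7.8 0.164 17.1 out 0.011 [  3.13 -17.15   1.85] [0.5875 0.1607 0.136 ] 36.87
hold 15.802012013263141
[(0.51, array([285., 312.])), (0.48, array([283., 318.]))] 38.0667
```

View pics/z8.png

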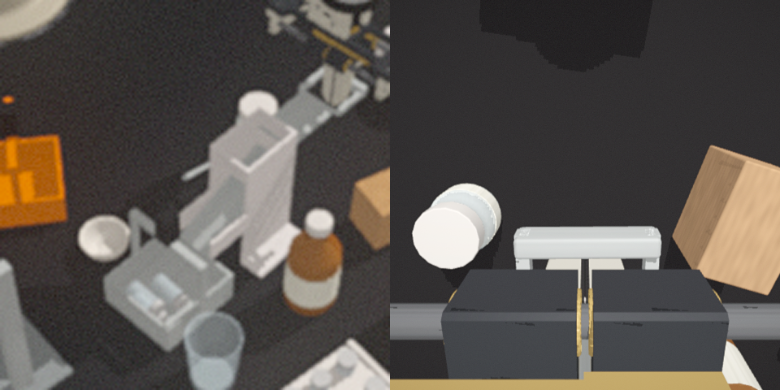

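The force jump shows the slide is at its stop. The hopper looks empty and the vials show in the basket. I'll ease it home at about 0.05 m/s.

```bash
python3 - <<'E'
from h import *
manip.movel(at(.11,.136),v=.06); manip.movel(at(.067,.136),v=.04); f('home'); 
manip.movel(at(.067,.28),v=.1)
manip.movel(at(.12,.36),v=.2); 
p=wcap()
for r in manip.tip_of(p,'slide_bar')[:1]:
    q=onz(p,r['point'],.1505); print(r['confidence'],'bar dy',(q[:2]-U)@uy)
manip.move_ptp(at(-.10,.45),down(7.7)); p=wcap(); save(p,'c9')
for n in ('vial0','basket'):
  for r in manip.tip_of(p,n): print(n,round(r['confidence'],2),np.round(r['point']),np.round(onz(p,r['point'],.005),3))
f('end'); cv2.imwrite('pics/z9.png',p['color'][:,:,::-1])
E
```

```text
home 0.003 [ 0.   -0.55 -0.12] [0.6    0.0688 0.136 ] 40.34
0.9 bar dy 0.09750671545283615
vial0 0.68 [226. 322.] [ 0.635 -0.173  0.005]
vial0 0.57 [201. 322.] [ 0.63  -0.135  0.005]
basket 0.94 [427. 139.] [ 0.371 -0.571  0.005]
basket 0.82 [212. 146.] [ 0.375 -0.187  0.005]
basket 0.69 [201. 319.] [ 0.626 -0.136  0.005]
end 0.007 [-0.82 -0.19  0.02] [ 0.6226 -0.0948  0.449 ] 43.76
```

View pics/z9.png

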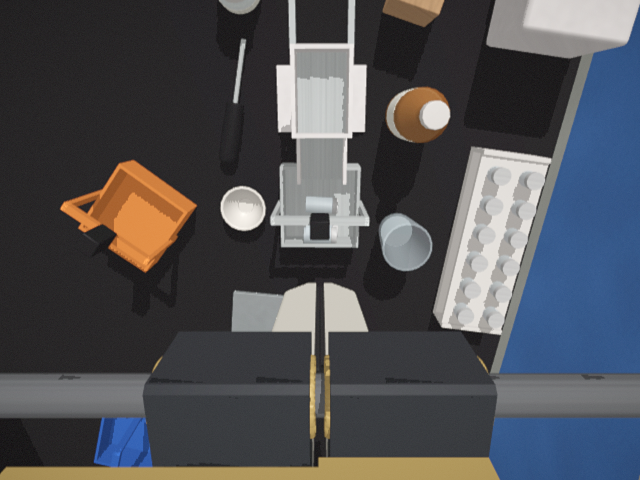

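The hopper and ramp are empty, and the bar reads the same as before the pull, so the slide is home. Vials lie in the basket around (320,205) and (320,235), partly hidden by the grip block. I'm handing in the job.

```bash
python3 -c "
from workcell import manip
manip.wait(0.5); print(manip.job_done())"
```

```text
the job is handed in; nothing more can be done
None
```

I handed the job in (verdict not shown) with the basket under the chute lip, the hopper and ramp empty and the slide eased home, but I saw only two vials for certain (the third may be behind the grip block), the first lift jammed under the hook arm and slipped off, and I viewed 13 pictures against the limit of 10.

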